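Balance the carrier and lift it level

TASK

One end of the blue two-bay carrier already holds a column of two white cartons; stack the two loose cartons as a matching column in its empty bay, the second squarely on the first with edges flush to within a centimetre, both lying lengthwise along the carrier. Then take the carrier by the orange grip of its handle, lift it with all four cartons about 8 cm off the worktop and finish while still holding it there, steady and level. Leave the beaker, the timer and the petri dish where they are.

Things in the scene. Friction and masses are not known exactly. Their poses are not given: they have to be found in the camera images.
- carton_a_center (a point): Centre (half-way up) of a loose white closed carton, 55 x 120 x 50 mm (x, y, z), 110 to 145 g. Starts flat on the worktop on the robot's left; own x axis across the 55 mm width, y along the length, z up. Either loose carton may go first.
- carton_b_center (a point): The same for the other, identical loose carton; it starts on the robot's right.
- loaded_low_center (a point): Centre of the lower of the two identical cartons already stacked in the carrier's left (+y) bay. Stays there.
- loaded_top_center (a point): Centre of the upper of those two cartons. Stays there.
- empty_bay (a point): Centre of the deck (top face of the carrier's floor, 6 mm above its underside) of the empty bay at the carrier's right end; axes are the carrier's: y along its length towards the loaded end, x across, z up. The bay is 70 mm (x) by 132 mm (y) inside a 3 mm high rim, with a light grey 58 x 122 mm pad marked on its deck. It lies 105 mm from the handle's axis, so a centred carton ends 45 mm from it. The carrier is a loose tray 80 x 352 x 9 mm of 280 g.
- full_bay (a point): The same point of the loaded bay, 105 mm to the other side of the handle.
- handle (a point): Centre of the orange grip bar on top of the carrier's central handle, 145 mm above the carrier's underside: 18 mm wide (x), 52 mm long (y, along the carrier), 26 mm high, rigidly fixed on two 12 mm posts. Column tops are 106 mm above the underside. Axes are the carrier's.
- carrier: The carrier: origin at the centre of its underside (z about 0 on the worktop), y along its length, x across, z up.
- beaker: Clear plastic beaker, 59 mm wide, 70 mm high, origin at its underside. Leave alone.
- timer: White timer lying flat, 66 x 66 x 19 mm, origin at its underside. Leave alone.
- petri_a: Closed petri dish, 61 mm wide, 12 mm high, origin at its underside. Leave alone.
Things that resemble listed ones, but are neither listed nor needed, are in the scene too. What is shaped like the part that bears carton_a_center but brown or green is not meant.

How it is judged:
On the way, in this order (a step that is already met when the one before it is completed fails the run):
1. one loose carton lies flat in the empty bay, lengthwise, released, the carrier standing on the worktop (((x of carton_a_center in the frame of empty_bay between -0.014 and 0.014 m and y of carton_a_center in the frame of empty_bay between -0.014 and 0.014 m and z of carton_a_center in the frame of empty_bay between 0.019 and 0.031 m and angle between the x axis of carton_a_center and the x axis of empty_bay, either way round below 0.15 rad) or (x of carton_b_center in the frame of empty_bay between -0.014 and 0.014 m and y of carton_b_center in the frame of empty_bay between -0.014 and 0.014 m and z of carton_b_center in the frame of empty_bay between 0.019 and 0.031 m and angle between the x axis of carton_b_center and the x axis of empty_bay, either way round below 0.15 rad)) and contact force between the fingers and carton_a below 0.3 N and contact force between the fingers and carton_b below 0.3 N and contact force between the fingers and loaded_low below 0.3 N and contact force between the fingers and loaded_top below 0.3 N and height (world z) of empty_bay below 0.02 m), for 0.2 s.
2. the second carton lies squarely on the first, released, the carrier standing on the worktop ((((x of carton_a_center in the frame of empty_bay between -0.014 and 0.014 m and y of carton_a_center in the frame of empty_bay between -0.014 and 0.014 m and z of carton_a_center in the frame of empty_bay between 0.019 and 0.031 m and angle between the x axis of carton_a_center and the x axis of empty_bay, either way round below 0.15 rad and x of carton_b_center in the frame of carton_a_center between -0.012 and 0.012 m and y of carton_b_center in the frame of carton_a_center between -0.012 and 0.012 m and z of carton_b_center in the frame of carton_a_center above 0.044 m) and (z of carton_b_center in the frame of carton_a_center below 0.056 m and angle between the x axis of carton_b_center and the x axis of carton_a_center, either way round below 0.15 rad)) or ((x of carton_b_center in the frame of empty_bay between -0.014 and 0.014 m and y of carton_b_center in the frame of empty_bay between -0.014 and 0.014 m and z of carton_b_center in the frame of empty_bay between 0.019 and 0.031 m and angle between the x axis of carton_b_center and the x axis of empty_bay, either way round below 0.15 rad and x of carton_a_center in the frame of carton_b_center between -0.012 and 0.012 m and y of carton_a_center in the frame of carton_b_center between -0.012 and 0.012 m and z of carton_a_center in the frame of carton_b_center above 0.044 m) and (z of carton_a_center in the frame of carton_b_center below 0.056 m and angle between the x axis of carton_a_center and the x axis of carton_b_center, either way round below 0.15 rad))) and contact force between the fingers and carton_a below 0.3 N and contact force between the fingers and carton_b below 0.3 N and contact force between the fingers and loaded_low below 0.3 N and contact force between the fingers and loaded_top below 0.3 N and height (world z) of empty_bay below 0.02 m), for 0.2 s.
At the end, for the whole second after the job is handed in: Fingers hold the carrier by its handle, underside 50 to 130 mm up, tilt under 0.09 rad, still (20 mm/s), resting on nothing. In both bays a column of two cartons: lower within 14 mm of the bay centre, upper within 12 mm and 0.15 rad of the lower; fingers touch no carton (height (world z) of carrier between 0.05 and 0.13 m and angle between carrier's own z axis and vertical below 0.09 rad and linear speed of carrier below 0.02 m/s and angular speed of carrier below 0.1 rad/s and contact force between the fingers and carrier above 2 N and (((x of carton_a_center in the frame of empty_bay between -0.014 and 0.014 m and y of carton_a_center in the frame of empty_bay between -0.014 and 0.014 m and z of carton_a_center in the frame of empty_bay between 0.019 and 0.031 m and angle between the x axis of carton_a_center and the x axis of empty_bay, either way round below 0.15 rad and x of carton_b_center in the frame of carton_a_center between -0.012 and 0.012 m and y of carton_b_center in the frame of carton_a_center between -0.012 and 0.012 m and z of carton_b_center in the frame of carton_a_center above 0.044 m) and (z of carton_b_center in the frame of carton_a_center below 0.056 m and angle between the x axis of carton_b_center and the x axis of carton_a_center, either way round below 0.15 rad)) or ((x of carton_b_center in the frame of empty_bay between -0.014 and 0.014 m and y of carton_b_center in the frame of empty_bay between -0.014 and 0.014 m and z of carton_b_center in the frame of empty_bay between 0.019 and 0.031 m and angle between the x axis of carton_b_center and the x axis of empty_bay, either way round below 0.15 rad and x of carton_a_center in the frame of carton_b_center between -0.012 and 0.012 m and y of carton_a_center in the frame of carton_b_center between -0.012 and 0.012 m and z of carton_a_center in the frame of carton_b_center above 0.044 m) and (z of carton_a_center in the frame of carton_b_center below 0.056 m and angle between the x axis of carton_a_center and the x axis of carton_b_center, either way round below 0.15 rad))) and x of loaded_low_center in the frame of full_bay between -0.014 and 0.014 m and y of loaded_low_center in the frame of full_bay between -0.014 and 0.014 m and z of loaded_low_center in the frame of full_bay between 0.019 and 0.031 m and angle between the x axis of loaded_low_center and the x axis of full_bay, either way round below 0.15 rad and x of loaded_top_center in the frame of loaded_low_center between -0.012 and 0.012 m and y of loaded_top_center in the frame of loaded_low_center between -0.012 and 0.012 m and z of loaded_top_center in the frame of loaded_low_center between 0.044 and 0.056 m and angle between the x axis of loaded_top_center and the x axis of loaded_low_center, either way round below 0.15 rad and contact force between the fingers and carton_a below 0.3 N and contact force between the fingers and carton_b below 0.3 N and contact force between the fingers and loaded_low below 0.3 N and contact force between the fingers and loaded_top below 0.3 N and contact force between carrier and beaker below 0.2 N and contact force between carrier and timer below 0.2 N and contact force between carrier and petri_a below 0.2 N); the arm keeps its last pose, push and grip.
It fails at once if the beaker is shifted by more than 30 mm (distance of beaker from where it was at the start of the episode above 0.03 m).
It fails at once if the timer is shifted by more than 30 mm (distance of timer from where it was at the start of the episode above 0.03 m).
It fails at once if the petri dish is shifted by more than 30 mm (distance of petri_a from where it was at the start of the episode above 0.03 m).
It also fails if it takes over 67 s, if anything falls off the work surface, if the arm or the gripper's body presses on something with over 40 N, if the wrist force passes 120 N, or if a joint passes its speed limit or range.

ROBOT

A 7-joint arm with a two-finger parallel gripper is mounted at the origin on the work surface; the furniture and walls round the work are solid. World frame = base frame: x ahead of the robot, y to its left, z up, the work surface at z = 0. Lengths are in m, angles in rad, forces in N, time in s.
With the tool pointing down it reaches from about 0.4 to 0.875 m from the base axis. Payload 6.5 kg.
Tool frame: the origin (TCP) lies on the centre line of the jaws, within the pads' length; the fingertips stand 8 mm ahead of it and the grasp point (between the pads) lies 11 mm behind it; z points along the fingers, y is the direction in which the jaws open and shut (so a half turn about z gives the same grasp; the last joint's range is limited). The gripper opens to 85 mm and grips with 20 to 120 N. Pads are 22 mm wide; open, the fingers measure 114 mm over their backs; the gripper's body (76 mm by 85 mm) begins 54 mm behind the grasp point. The pads swing forward as they close: fully open they stand 13 mm farther back than shut.
Start: joints at [1.226, 0.536, -0.004, 1.538, 0.003, 1.067, -0.071], TCP at [0.179, -0.625, 0.239] pointing down, gripper open.
Joint ranges: [-2.7, 2.7], [-0.37, 2.16], [-1.27, 1.26], [0.24, 2.4], [-1.31, 4.45], [0.19, 1.91], [-2.76, 2.76]. Speed limits (rad/s): [2.39, 2.39, 3.14, 3.14, 3.14, 3.14, 3.14].

INTERFACE

Orientations are given as a unit quaternion [x, y, z, w].
In Python, from rig import arm gives the robot as it stands. Calls block until the motion is done:
- arm.move_ptp(position, orientation): joint-space move of the TCP to a pose.
- arm.movel(position, attitude=None, vel=0.15, guard=None): straight line of the TCP; attitude=None keeps the orientation; vel is the mean speed in m/s. With guard (N) it stops when the force on the tool has changed by that much, and returns True; else False.
- arm.goto_joints(angles): joint-space move.
- arm.set_gripper(opening): finger opening in m; the grip force is fixed at half the most; returns when the fingers have stopped.
- arm.wait(seconds).
- arm.solve_ik(position, orientation): joint angles nearest the present ones, or None.
- arm.get_image(name): name is "side" or "top"; returns a dict with "image" (400x640x3 uint8, red, green, blue), "range_z" (400x640 float32, m along the optical axis (not along the pixel's ray), 0 where there is no reading), "fx", "fy", "cx", "cy" (pixels), "R" (3x3) and "t" (3): a world point X has camera coordinates R X + t. Camera axes: x right, y down, z forward; pixel columns grow to the right and rows downward; lengths in m; the calibration is good to about 2 mm. A picture is of the moment at which its call begins.
A pose or a line that the arm cannot do raises arm.MotionError and nothing moves.
- arm.sign_off(): hands the job in, once; it reports no verdict.
Readings, each from a call of its own:
- arm.current_t(): time.
- arm.current_joint_pos(): joint angles.
- arm.current_dq(): joint speeds.
- arm.current_joint_torque(): joint torques, N m.
- arm.current_tcp_pos(): TCP position.
- arm.current_tool_rot(): TCP orientation.
- arm.current_contact_force(): force on the tool from outside, world axes, zero at the start.
- arm.current_wrist_torque(): the same for the moment, N m.
- arm.current_width(): finger opening in m.
Only numpy, scipy, OpenCV 4.12 (cv2) and the standard library are available. Lean on these libraries where they do the work, as an engineer would, in place of code of your own. Each camera call takes 0.05 s, during which the arm holds its last target.

## Working session

There is one attempt and no reset: what is moved stays moved. The work goes in short steps, each a Python script; the robot and the scene stay as the last script left them, time stands still between calls to the robot, and variables do not carry over. Pictures are saved under pics/ and viewed, and the job is handed in when it is done.

```bash
mkdir -p pics; ls; python3 - <<'E'
from rig import arm
import cv2,numpy as np,pickle
for n in("side","top"):
    d=arm.get_image(n); pickle.dump(d,open(f'pics/{n}0.pkl','wb'))
    cv2.imwrite(f'pics/{n}0.png',d['image'][:,:,::-1]); print(n,d['fx'],d['cx'],d['cy'],d['R'],d['t'])
print(arm.current_t(),arm.current_tool_rot(),arm.current_tcp_pos())
E
```

```text
pics
side 426.70927866928685 317.6058626524016 195.73505558130043 [[-0.90113075 -0.43345335  0.00903163]
 [-0.38645565  0.79363369 -0.46989106]
 [ 0.19650804 -0.4269236  -0.88267821]] [0.47876701 0.23073324 1.19423282]
top 502.5065458484952 321.81704119382204 203.39664291581025 [[ 0.02384119 -0.99971486  0.00133859]
 [-0.98780458 -0.02376319 -0.15387469]
 [ 0.15386262  0.00234629 -0.98808946]] [-0.00789342  0.53261816  1.53643187]
0.1 [ 9.90294596e-01  1.38981852e-01 -1.65313746e-04 -7.94177747e-04] [ 0.17871054 -0.62434941  0.23846259]
```

View pics/side0.png

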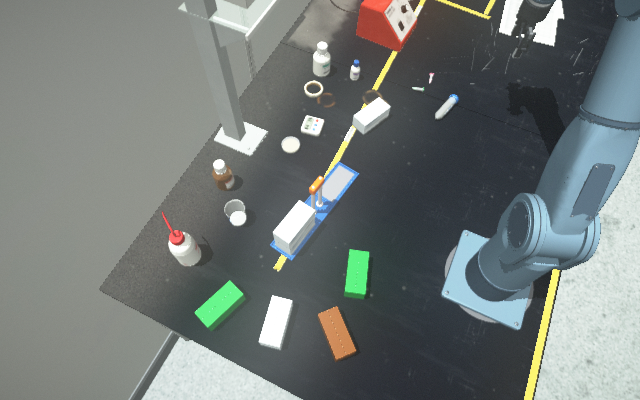

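View pics/top0.png

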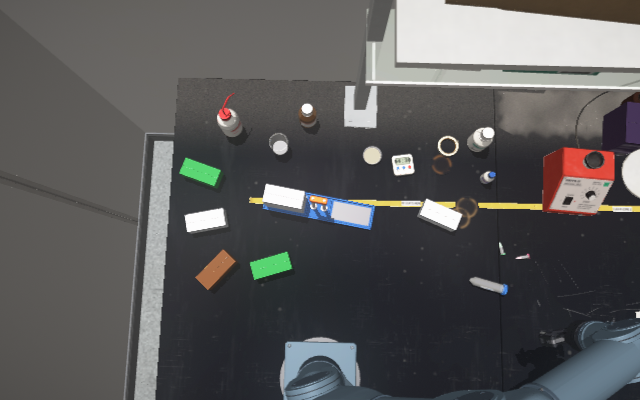

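The top view shows carton A at about (207,220), carton B at (440,215), and the carrier from (263,195) to (375,220), with its empty bay on the right. Next I'll fit the poses from depth.

```bash
cat > h.py <<'E'
import numpy as np,cv2,pickle
def cloud(d):
    z=d['range_z'];v,u=np.mgrid[:z.shape[0],:z.shape[1]]
    P=np.stack([(u-d['cx'])/d['fx']*z,(v-d['cy'])/d['fy']*z,z],-1)
    W=(P-d['t'])@d['R']; W[z==0]=np.nan
    return W
def fit(W,m,name=''):
    n,l,s,c=cv2.connectedComponentsWithStats(m.astype(np.uint8))
    for i in range(1,n):
        if s[i,4]<40: continue
        p=W[l==i]; r=cv2.minAreaRect(p[:,:2].astype(np.float32)); b=cv2.boxPoints(r)
        e=[b[1]-b[0],b[2]-b[1]]; e=max(e,key=np.linalg.norm); yaw=np.arctan2(e[1],e[0])%np.pi
        print(name,c[i].round(),'n',s[i,4],'ctr',np.round(r[0],4),'size',np.round(r[1],4),'yaw(long)',round(float(yaw),4),'zmed',np.median(p[:,2]).round(4),'mean',p.mean(0)[:2].round(4))
E
python3 - <<'E'
from h import *
for n in('top','side'):
    d=pickle.load(open(f'pics/{n}0.pkl','rb'));W=cloud(d);I=d['image'].astype(int);R,G,B=I[...,0],I[...,1],I[...,2]
    ok=(W[...,0]>.2)&(W[...,0]<.95)&(abs(W[...,1])<.6)
    z=W[...,2]; gray=(I.max(-1)-I.min(-1)<40)
    fit(W,ok&gray&(z>.044)&(z<.058),n+' carton')
    fit(W,ok&gray&(z>.09)&(z<.12),n+' loaded')
    fit(W,ok&(R>180)&(G<170)&(B<100)&(z>.11),n+' handle')
    fit(W,ok&(z>.004)&(z<.022),n+' low')
    fit(W,ok&gray&(R>90)&(z>.0)&(z<.012),n+' pad')
E
python3 - <<'E'
import cv2
a=cv2.imread('pics/top0.png')[110:270,170:500];cv2.imwrite('pics/tc.png',cv2.resize(a,None,fx=2.4,fy=2.4,interpolation=2))
E
```

```text
top carton [487. 177.] n 46 ctr [ 0.628  -0.5152] size [0.0313 0.0216] yaw(long) 0.6341 zmed 0.0511 mean [ 0.6278 -0.5131]
top carton [440. 214.] n 650 ctr [ 0.5065 -0.3645] size [0.1201 0.0575] yaw(long) 1.1704 zmed 0.0494 mean [ 0.506 -0.365]
top carton [205. 220.] n 627 ctr [0.4715 0.3683] size [0.0568 0.1214] yaw(long) 1.7818 zmed 0.0496 mean [0.471  0.3677]
top loaded [360.  97.] n 56 ctr [ 0.8712 -0.0981] size [0.0639 0.0293] yaw(long) 0.6353 zmed 0.1018 mean [ 0.8616 -0.1058]
top loaded [306. 109.] n 104 ctr [0.8176 0.0597] size [0.0318 0.0325] yaw(long) 2.6857 zmed 0.1095 mean [0.8157 0.0594]
top loaded [228. 121.] n 208 ctr [0.7785 0.3043] size [0.0524 0.0623] yaw(long) 2.0513 zmed 0.1064 mean [0.7736 0.3009]
top loaded [486. 134.] n 109 ctr [ 0.7499 -0.4942] size [0.0346 0.0352] yaw(long) 2.37 zmed 0.1156 mean [ 0.7488 -0.492 ]
top loaded [283. 196.] n 743 ctr [0.5422 0.123 ] size [0.1215 0.0559] yaw(long) 1.3977 zmed 0.1051 mean [0.5413 0.1224]
top handle [224. 111.] n 94 ctr [0.8005 0.304 ] size [0.0316 0.0574] yaw(long) 2.8814 zmed 0.1418 mean [0.7903 0.3041]
top low [36
[... 4590 characters left out ...]
0595 ctr [ 0.822  -0.0505] size [1.0989 0.2558] yaw(long) 1.5706 zmed 0.0025 mean [0.8624 0.0313]
side pad [370.  96.] n 90 ctr [ 0.5517 -0.4634] size [0.071  0.0466] yaw(long) 1.1843 zmed 0.0028 mean [ 0.5501 -0.4621]
side pad [358. 130.] n 157 ctr [ 0.5159 -0.3351] size [0.1829 0.0542] yaw(long) 0.9838 zmed 0.0037 mean [ 0.5281 -0.306 ]
side pad [309. 133.] n 47 ctr [ 0.6725 -0.227 ] size [0.0707 0.021 ] yaw(long) 0.1228 zmed 0.0058 mean [ 0.6687 -0.2232]
side pad [336. 183.] n 563 ctr [ 0.5133 -0.0872] size [0.1201 0.0602] yaw(long) 1.4035 zmed 0.0077 mean [ 0.5108 -0.088 ]
side pad [236. 213.] n 68 ctr [0.7362 0.1359] size [0.0352 0.0213] yaw(long) 0.4764 zmed 0.0061 mean [0.7367 0.1366]
```

View pics/tc.png

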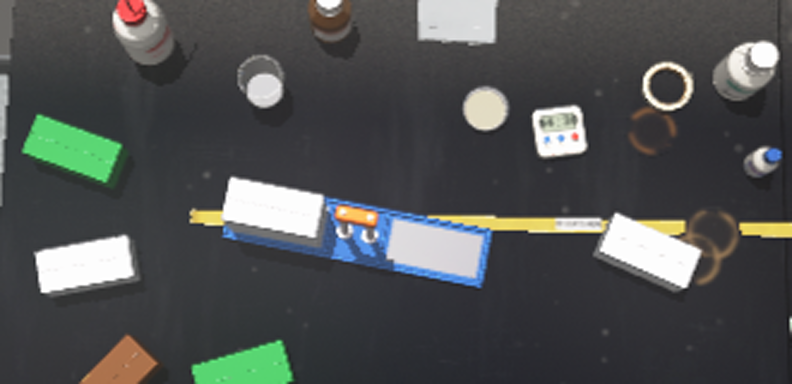

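Averaging the two cameras gives:

| Item | Centre (x, y) | Yaw of long axis |
|---|---|---|
| A | (0.473, 0.368) | 1.781 |
| B | (0.508, -0.3645) | 1.172 |
| Bay | (0.511, -0.0874) | 1.405 |
| Handle | (0.527, 0.0177) | about 1.405 |

I'll check IK, then pick B.

```bash
cat >> h.py <<'E'
A=(.4728,.3683,1.781);Bc=(.508,-.3646,1.1715);BAY=(.511,-.0874,1.405);H=(.527,.0177,1.405)
def q(yaw,flip=0):
    y=yaw+(np.pi if flip else 0); return [np.cos(y/2),np.sin(y/2),0,0]
E
python3 - <<'E'
from h import *; from rig import arm
for f in(0,1):
  for nm,p in dict(A=A,B=Bc,BAY=BAY,H=H).items():
    for z in(.02,.26):
      s=arm.solve_ik([p[0],p[1],z],q(p[2],f)); print(f,nm,z,None if s is None else np.round(s,2))
E
```

```text
0 A 0.02 [-0.2   0.91 -0.77  1.75  0.84  0.84 -1.17]
0 A 0.26 [-0.15  0.57 -0.85  1.62  0.46  1.16 -0.89]
0 B 0.02 [ 0.69  0.8  -0.2   1.71  0.23  0.66 -0.03]
0 B 0.26 [ 0.75  0.49 -0.28  1.57  0.15  1.1   0.03]
0 BAY 0.02 [ 0.4   0.71 -0.4   1.98  0.5   0.55 -0.52]
0 BAY 0.26 [ 0.53  0.34 -0.55  1.84  0.2   1.02 -0.27]
0 H 0.02 [ 0.18  0.71 -0.38  1.96  0.47  0.56 -0.69]
0 H 0.26 [ 0.41  0.38 -0.66  1.81  0.27  1.04 -0.52]
1 A 0.02 [-0.03  1.09 -1.08  1.74  1.12  1.06  1.82]
1 A 0.26 [-0.02  0.67 -1.07  1.61  0.61  1.24  2.14]
1 B 0.02 [ 0.28  0.83  0.39  1.73 -0.46  0.67 -2.62]
1 B 0.26 [-0.13  0.71  1.09  1.63 -0.67  1.22 -2.44]
1 BAY 0.02 [-0.67  1.06  1.08  2.04 -1.26  0.94 -2.17]
1 BAY 0.26 [-0.74  0.48  1.1   1.9  -0.49  1.06 -2.74]
1 H 0.02 [ 0.66  1.02 -1.08  1.93  1.14  0.98  1.97]
1 H 0.26 [ 0.68  0.52 -1.07  1.8   0.5   1.13  2.42]
```

```bash
python3 - <<'E'
from h import *; from rig import arm
T=arm.current_t
x,y,w=Bc
arm.move_ptp([x,y,.14],q(w)); print('above',T())
g=arm.movel([x,y,.02],vel=.15,guard=15); print(g,arm.current_tcp_pos(),T())
arm.set_gripper(0.0); print('width',arm.current_width(),T())
arm.movel([x,y,.14],vel=.2); print('width',arm.current_width(),arm.current_contact_force(),T())
d=arm.get_image('top');cv2.imwrite('pics/t1.png',d['image'][:,:,::-1])
E
```

```text
above 1.6833
False [ 0.50867964 -0.3651143   0.0209322 ] 2.6333
width 0.054394208692077305 3.025
width 0.05438896793814187 [-0.71815198 -0.42963523 -2.41987059] 3.775
```

View pics/t1.png

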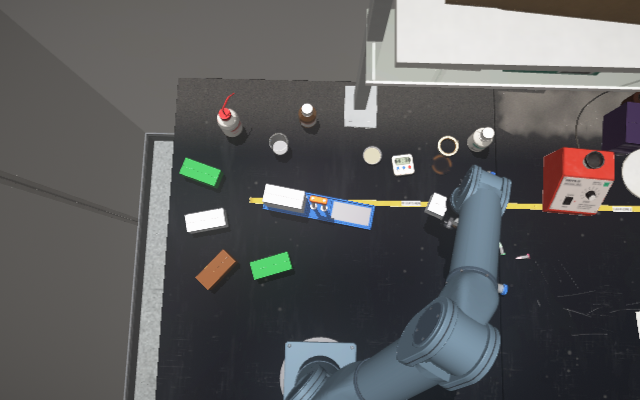

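B is held: its end shows at (438,205), and the gripper width is 54.4 mm. Now I'll place it.

```bash
python3 - <<'E'
from h import *; from rig import arm
T=arm.current_t
x,y,w=BAY
arm.movel([x,y,.14],q(w),vel=.2); arm.wait(.2)
g=arm.movel([x,y,.0275],vel=.08,guard=6); arm.wait(.2); print(g,arm.current_tcp_pos(),arm.current_contact_force(),T())
arm.set_gripper(0.085); arm.wait(.2); print('width',arm.current_width(),T())
arm.movel([x,y,.16],vel=.2)
x,y,w=A
arm.movel([x,y,.25],q(w),vel=.3); print(T())
for n in('side','top'):
    d=arm.get_image(n);pickle.dump(d,open(f'pics/{n}2.pkl','wb'));cv2.imwrite(f'pics/{n}2.png',d['image'][:,:,::-1])
    W=cloud(d);I=d['image'].astype(int);R,G,B=I[...,0],I[...,1],I[...,2]
    ok=(W[...,0]>.4)&(W[...,0]<.62)&(abs(W[...,1])<.25);z=W[...,2]; gray=(I.max(-1)-I.min(-1)<40)
    fit(W,ok&gray&(z>.046)&(z<.068),n+' carton'); fit(W,ok&gray&(z>.09)&(z<.12),n+' loaded');fit(W,ok&(z>.135),n+' handle')
E
```

```text
False [ 0.51120156 -0.0874708   0.02778044] [-0.8599692   0.57602457 -0.53891252] 7.3167
width 0.08502044477441653 7.9333
10.45
side handle [328. 142.] n 370 ctr [0.4184 0.2213] size [0.0368 0.0573] yaw(long) 1.5712 zmed 0.6967 mean [0.4112 0.2326]
top carton [351. 211.] n 686 ctr [ 0.5091 -0.0878] size [0.12   0.0565] yaw(long) 1.4065 zmed 0.0555 mean [ 0.5087 -0.0876]
top loaded [283. 196.] n 743 ctr [0.542 0.123] size [0.1207 0.0563] yaw(long) 1.401 zmed 0.1048 mean [0.5413 0.1226]
top handle [454.  52.] n 4003 ctr [ 0.5993 -0.1703] size [0.0414 0.1595] yaw(long) 1.5725 zmed 0.97 mean [ 0.597  -0.1692]
top handle [318. 200.] n 118 ctr [0.5265 0.0164] size [0.051  0.0186] yaw(long) 1.3832 zmed 0.1558 mean [0.5249 0.0164]
top handle [200. 210.] n 398 ctr [0.4211 0.2167] size [0.0667 0.0413] yaw(long) 1.5435 zmed 0.6879 mean [0.4152 0.2267]
```

```bash
python3 - <<'E'
import cv2,numpy as np
a=cv2.imread('pics/top2.png')[110:270,170:500];b=cv2.imread('pics/side2.png')[90:350,180:440]
cv2.imwrite('pics/c2.png',np.hstack([cv2.resize(a,(450,218)),cv2.resize(b,(218,218))]));cv2.imwrite('pics/c2b.png',cv2.resize(b,(560,560)))
E
```

```text
(no output)
```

View pics/c2b.png

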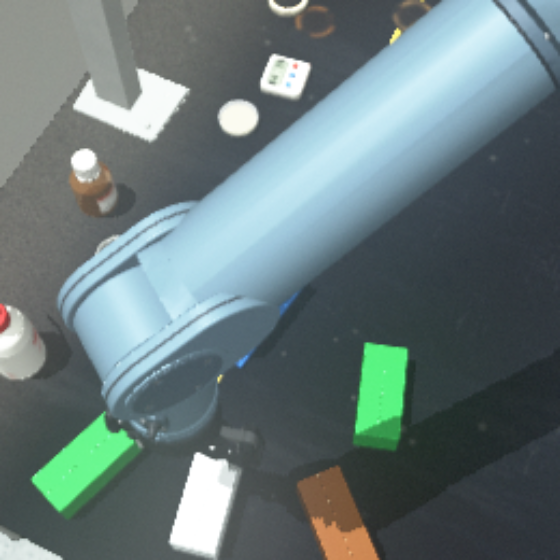

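View pics/top2.png

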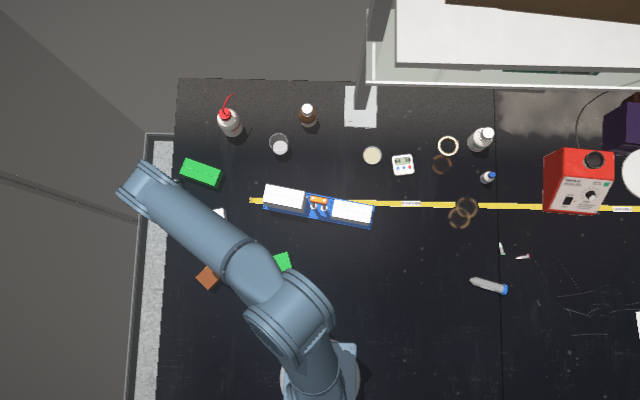

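The placed carton sits at (352,211) in the top view. It reads (0.509, -0.0878), yaw 1.4065, against the pad's (0.5087, -0.0876), so it's centred and the carrier hasn't moved. Now A.

```bash
python3 - <<'E'
from h import *; from rig import arm
T=arm.current_t
x,y,w=A
g=arm.movel([x,y,.02],vel=.18,guard=15); print(g,arm.current_tcp_pos(),T())
arm.set_gripper(0.0); print('width',arm.current_width(),T())
arm.movel([x,y,.25],vel=.2); print('width',arm.current_width(),arm.current_contact_force(),T())
x,y,w=BAY
arm.movel([x,y,.25],q(w),vel=.25); arm.wait(.2)
arm.movel([x,y,.10],vel=.15)
g=arm.movel([x,y,.0775],vel=.05,guard=6); arm.wait(.3); print(g,arm.current_tcp_pos(),arm.current_contact_force(),T())
arm.set_gripper(0.085); arm.wait(.2); print('width',arm.current_width(),T())
arm.movel([x,y,.22],vel=.2)
arm.movel([.5,-.33,.3],vel=.3); print(T())
for n in('side','top'):
    d=arm.get_image(n);pickle.dump(d,open(f'pics/{n}3.pkl','wb'));cv2.imwrite(f'pics/{n}3.png',d['image'][:,:,::-1])
    W=cloud(d);I=d['image'].astype(int);R,G,B=I[...,0],I[...,1],I[...,2]
    ok=(W[...,0]>.4)&(W[...,0]<.62)&(abs(W[...,1])<.25);z=W[...,2]; gray=(I.max(-1)-I.min(-1)<40)
    fit(W,ok&gray&(z>.046)&(z<.068),n+' low'); fit(W,ok&gray&(z>.09)&(z<.12),n+' top');fit(W,ok&(z>.135)&(z<.2),n+' handle')
E
```

```text
False [0.47343853 0.36887643 0.02102568] 11.975
width 0.054299098012867725 12.3667
width 0.05464920960616816 [-0.01161758  0.17202321 -1.94373332] 13.6667
True [ 0.51046504 -0.08743982  0.07684587] [-0.59490332 -0.08142435  5.24038676] 17.7833
width 0.08497566300158443 18.4
20.2667
side low [337. 184.] n 101 ctr [ 0.4889 -0.0773] size [0.1243 0.0369] yaw(long) 1.0903 zmed 0.0567 mean [ 0.4968 -0.0606]
side low [295. 238.] n 99 ctr [0.5251 0.1357] size [0.1291 0.047 ] yaw(long) 1.0038 zmed 0.0573 mean [0.5308 0.1474]
side top [337. 167.] n 741 ctr [ 0.5119 -0.088 ] size [0.1247 0.0567] yaw(long) 1.4101 zmed 0.1071 mean [ 0.5096 -0.084 ]
side top [294. 222.] n 923 ctr [0.5447 0.1223] size [0.1229 0.0569] yaw(long) 1.4067 zmed 0.1071 mean [0.5436 0.1261]
side handle [316. 185.] n 155 ctr [0.5287 0.0174] size [0.0525 0.0181] yaw(long) 1.4347 zmed 0.1578 mean [0.5276 0.0203]
top top [283. 196.] n 748 ctr [0.5421 0.123 ] size [0.1209 0.056 ] yaw(long) 1.3995 zmed 0.1048 mean [0.5413 0.1223]
top top [352. 209.] n 751 ctr [ 0.5085 -0.0874] size [0.1196 0.0568] yaw(long) 1.3971 zmed 0.1052 mean [ 0.5076 -0.0873]
top handle [318. 200.] n 119 ctr [0.5264 0.0164] size [0.051  0.0196] yaw(long) 1.3525 zmed 0.1564 mean [0.525  0.0166]
```

View pics/side3.png

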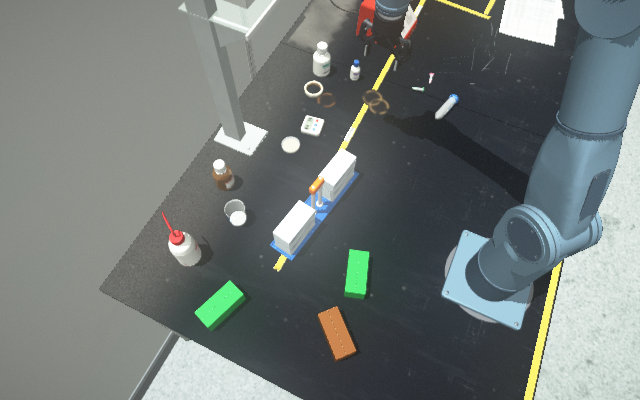

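View pics/top3.png

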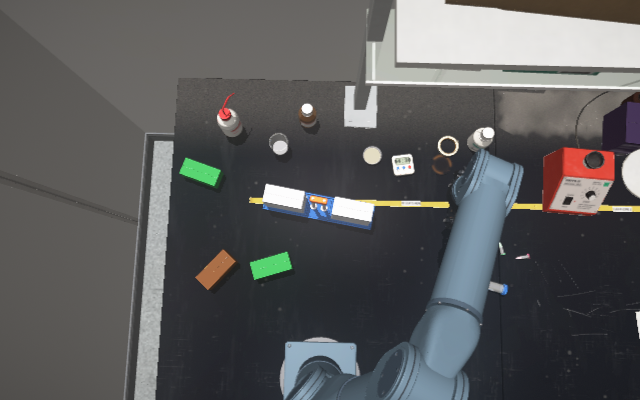

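The columns show at (283,196) and (352,209) in the top view, both readings about 1 mm from flush with matching yaw. The handle is at about (0.5275, 0.0172). Next I'll grip it and lift slightly to check.

```bash
python3 - <<'E'
from h import *; from rig import arm
T=arm.current_t
x,y,w=.5275,.0172,1.405
arm.movel([x,y,.25],q(w),vel=.25); arm.wait(.2)
g=arm.movel([x,y,.133],vel=.1,guard=10); arm.wait(.2); print(g,arm.current_tcp_pos(),T())
arm.set_gripper(0.0); arm.wait(.3); print('width',arm.current_width(),arm.current_contact_force(),T())
arm.movel([x,y,.15],vel=.03); arm.wait(.5); print('width',arm.current_width(),arm.current_contact_force(),arm.current_wrist_torque(),arm.current_tcp_pos(),T())
for n in('side','top'):
    d=arm.get_image(n);pickle.dump(d,open(f'pics/{n}4.pkl','wb'));cv2.imwrite(f'pics/{n}4.png',d['image'][:,:,::-1])
    W=cloud(d);I=d['image'].astype(int)
    ok=(W[...,0]>.4)&(W[...,0]<.62)&(abs(W[...,1])<.25);z=W[...,2]; gray=(I.max(-1)-I.min(-1)<40)&(I.min(-1)>150)
    fit(W,ok&gray&(z>.1)&(z<.145),n+' top')
E
```

```text
False [0.52778876 0.0171817  0.1334352 ] 23.6417
width 0.017397576678030848 [ 2.58912576 -0.13323326 -0.25757737] 24.5667
width 0.017431199193864762 [ 0.14340126  0.49481216 -8.43976549] [ 0.02475207 -0.02994729  0.00612777] [0.52748074 0.01720596 0.1499663 ] 25.7833
side top [342. 160.] n 512 ctr [ 0.5092 -0.0994] size [0.0981 0.0564] yaw(long) 1.4123 zmed 0.124 mean [ 0.5033 -0.1028]
side top [294. 220.] n 966 ctr [0.544  0.1228] size [0.1215 0.0571] yaw(long) 1.3957 zmed 0.124 mean [0.5426 0.1265]
top top [282. 195.] n 710 ctr [0.5417 0.1232] size [0.1207 0.0552] yaw(long) 1.4066 zmed 0.122 mean [0.5412 0.1241]
top top [362. 209.] n 362 ctr [ 0.5047 -0.1091] size [0.0754 0.0551] yaw(long) 1.4063 zmed 0.1225 mean [ 0.5067 -0.1163]
```

View pics/side4.png

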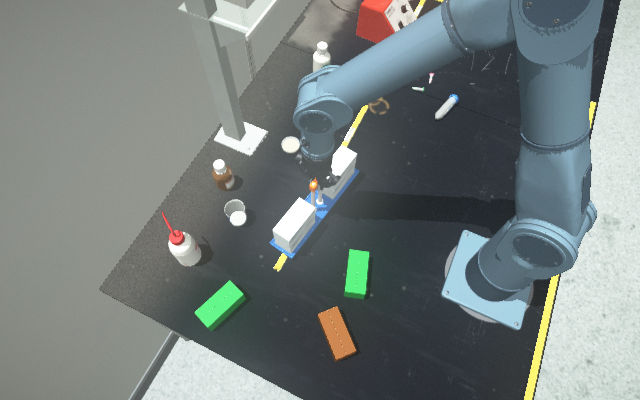

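View pics/top4.png

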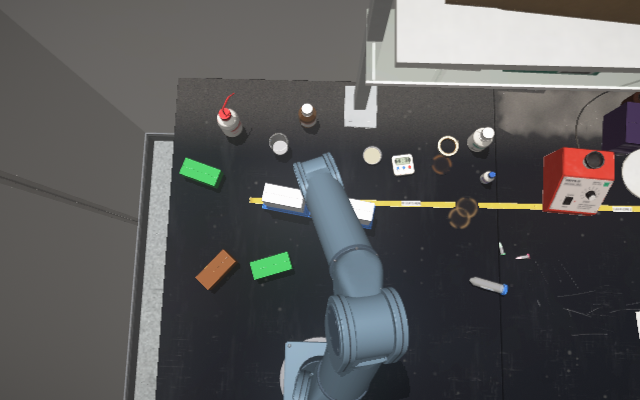

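Both columns rose 17 mm equally, the load is 8.4 N and the moment is near zero. Now I'll finish the lift.

```bash
python3 - <<'E'
from h import *; from rig import arm
T=arm.current_t
arm.movel([.5275,.0172,.2135],vel=.04); arm.wait(1.0); print('width',arm.current_width(),arm.current_contact_force(),arm.current_wrist_torque(),arm.current_tcp_pos(),abs(arm.current_dq()).max(),T())
for n in('side','top'):
    d=arm.get_image(n);cv2.imwrite(f'pics/{n}5.png',d['image'][:,:,::-1])
    W=cloud(d);I=d['image'].astype(int)
    ok=(W[...,0]>.4)&(W[...,0]<.62)&(abs(W[...,1])<.25);z=W[...,2]; gray=(I.max(-1)-I.min(-1)<40)&(I.min(-1)>150)
    m=ok&gray&(z>.17)&(z<.2); fit(W,m,n+' top')
    p=W[m]; print('plane slope',np.linalg.lstsq(np.c_[p[:,:2],np.ones(len(p))],p[:,2],rcond=None)[0])
    if n=='side': cv2.imwrite('pics/s5c.png',cv2.resize(d['image'][120:270,240:400,::-1],None,fx=3.7,fy=3.7))
E
```

```text
width 0.017552903529153473 [-0.50555696 -0.94688435 -7.42562568] [-0.01628613 -0.02144013 -0.0380247 ] [0.52750232 0.01718849 0.21351067] 0.0012686610570570235 28.625
side top [344. 147.] n 519 ctr [ 0.5093 -0.1007] size [0.0952 0.0562] yaw(long) 1.3926 zmed 0.1875 mean [ 0.5039 -0.1046]
side top [292. 209.] n 1027 ctr [0.5441 0.123 ] size [0.122  0.0563] yaw(long) 1.3928 zmed 0.1876 mean [0.5429 0.1263]
plane slope [ 0.05084034 -0.00921096  0.1604259 ]
top top [280. 192.] n 768 ctr [0.5417 0.123 ] size [0.1201 0.0553] yaw(long) 1.4022 zmed 0.1858 mean [0.5414 0.1245]
top top [363. 206.] n 459 ctr [ 0.506  -0.1054] size [0.0817 0.0555] yaw(long) 1.4005 zmed 0.1857 mean [ 0.5068 -0.1115]
plane slope [-0.00639112  0.00114901  0.18899125]
```

View pics/s5c.png

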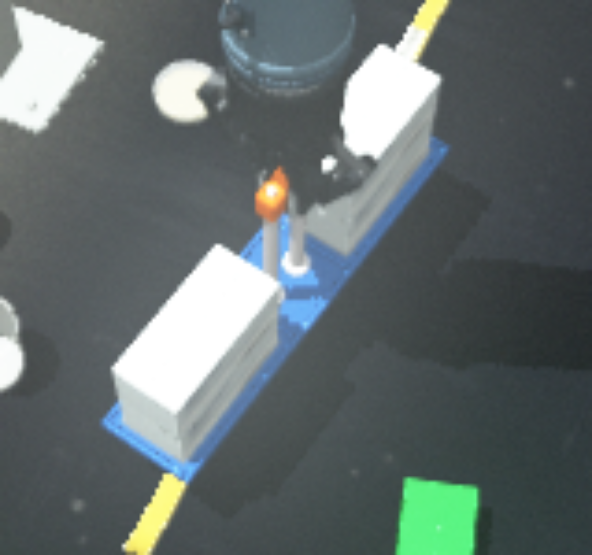

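The crop shows the carrier clear of the worktop. The loaded column is at about (200,350) and the new one at about (395,150), both flush, with the fingers on the orange grip at about (272,190). It's level and still, so I'll hand in.

```bash
python3 -c "
from rig import arm
arm.sign_off()"
```

```text
the job is handed in; nothing more can be done
```

I placed carton B in the empty bay and carton A squarely on top of it. I then lifted the carrier by its orange grip, about 80 mm off the worktop, and handed in at about 29 s while still holding it. No verdict is reported.

- **Stacking:** before the lift, the new column read within about 2 mm and 0.01 rad of the bay. In the last crop both columns looked flush.
- **Lift:** both column tops stayed at the same height, to within 0.1 mm in each camera. The handle load was about 7.4–8.4 N, joint speeds were near zero and there was no sign of slipping.
- **Level:** the two cameras disagreed on tilt. The top camera gave under 0.01 rad. The side camera gave 0.05 rad, still under the 0.09 limit. I think that is pixels from the carton sides getting into the fit, but I didn't rerun it without them.
- **Other objects:** the beaker, timer and petri dish looked unmoved in the pictures. I didn't measure their positions again.

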